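# Shut the microcentrifuge and start the spin

## Task

The microcentrifuge is loaded and its lid stands open: with your fingertips, gently push the lid down from its outside until it is fully shut, without slamming it, and only then give the green start key a light press and let it go. Do not press the red, blue or white keys, and leave the blood tubes and all the other loose things on the bench where they are; nothing is to be gripped or picked up.

Things in the scene. Friction and masses are not known exactly. Their poses are not given: they have to be found in the camera images.
- centrifuge: White bench-top microcentrifuge, fixed, 260 deep (x) x 226 wide (y) x 120 mm high when shut. Origin under its middle on the bench, front towards its -x, z up. Housing top at 100 mm with the rotor chamber. In front a panel 83 mm deep slopes down to the front by 0.27 rad (from 95 to 73 mm high) with a display and a row of four square keys, 46 mm pitch, from +y to -y: white, green, red, blue.
- lid (a joint): Lid's hinge at the rear, rad: 0 = fully shut, grows as it opens; 0.9 to 1.3 at the start, stop at 1.45. Stiff friction hinge: the lid stays where it is left, does not fall or latch by itself; 1 to 5 N near its free edge moves it. Lid: white plate with clear window, 170 mm from hinge to free edge, 200 mm wide, 20 mm thick (100 to 120 mm above the bench when shut), 0.4 kg; grey seal under it.
- lid_hinge (a point): Middle of the lid's hinge line, at the plane of the lid's underside: 116 mm behind the centrifuge's origin, 100 mm above the bench; the hinge line runs along the centrifuge's y.
- lid_push (a point): Point on the lid's outer face (its top when shut), on its middle line, 145 mm from the hinge and 25 mm from the free edge; moves with the lid. Its z axis points straight out of the outer face, its x axis along the lid towards the hinge.
- start_key (a joint): Travel of the green start key (white triangle), m: 0 = up, 0.005 = bottomed; a light spring, about 3.3 N at 2.5 mm and 5.8 N when bottomed; it springs back when let go. The centrifuge takes the command at 2.5 mm.
- start_top (a point): Middle of the top of the green start key: a 26 x 26 mm cap standing 8.5 mm proud of the panel. Its z axis is the panel's normal (leaning 0.27 rad from vertical towards the front); the key moves down along it.
- stop_key (a joint): Travel of the red stop key (white square), m; like the start key. To be left alone.
- stop_top (a point): Middle of the top of the red stop key, 46 mm to the -y side of the green one.
- short_key (a joint): Travel of the blue short-spin key, m; like the start key. To be left alone.
- short_top (a point): Middle of the top of the blue key, 92 mm to the -y side of the green one.
- open_key (a joint): Travel of the white lid-release key, m; like the start key. To be left alone.
- open_top (a point): Middle of the top of the white key, 46 mm to the +y side of the green one.
- tube_rack: White foam block rack, fixed, 100 x 100 x 40 mm, beside the centrifuge, with three blood tubes standing in it, their caps up to 83 mm above the bench. Origin: middle of its underside.
- vial0: Amber glass bottle with blue cap and paper label, 42 mm across, 75 mm high, loose. Origin: middle of its underside.
- vial1: Small amber glass bottle with aluminium cap, 34 mm across, 60 mm high, loose. Origin: middle of its underside.
- jar: Clear specimen jar with yellow screw lid, 58 mm across, 62 mm high, loose. Origin: middle of its underside.
- timer: White laboratory timer standing upright, 62 mm wide (its y), 34 mm deep, 62 mm high, loose. Origin: under its middle.
- slide_box: Flat blue microscope slide box lying on the bench, 85 x 100 x 26 mm, loose. Origin: middle of its underside.
- tube0_mid (a point): Middle of a capped blood tube (purple cap 16 mm across, 77 mm long), upright and loose in the rack, 44 mm above the bench.
- tube1_mid (a point): Middle of a capped blood tube (purple cap 16 mm across, 77 mm long), upright and loose in the rack, 44 mm above the bench.
- tube2_mid (a point): Middle of a capped blood tube (purple cap 16 mm across, 77 mm long), upright and loose in the rack, 44 mm above the bench.

How it is judged:
By the outcome, as a careful person would: the job done as asked, in the order asked, and still so for the second after the job is handed in, with the robot touching nothing.
It also fails if it takes over 48 s, if anything falls off the work surface, if the arm or the gripper's body presses on something with over 40 N, if the wrist force passes 120 N, or if a joint passes its speed limit or range.

## Robot

A 6-joint arm with a two-finger parallel gripper is mounted at the origin on the work surface. World frame = base frame: x ahead of the robot, y to its left, z up, the work surface at z = 0. Lengths are in m, angles in rad, forces in N, time in s.
With the tool pointing down it reaches from about 0.3 to 0.775 m from the base axis. Payload 14.6 kg.
Tool frame: the origin (TCP) lies at the centre of the arm's flange, where the gripper is bolted on; the fingertips stand 199 mm ahead of it and the grasp point (between the pads) lies 180 mm ahead of it; z points along the fingers, y is the line along which they close (so a half turn about z gives the same grasp; the last joint's range is limited). The gripper opens to 94 mm and grips with 3 to 60 N. Pads are 16 mm wide; open, the fingers measure 119 mm over their backs; the gripper's body (75 mm by 177 mm) begins 78 mm behind the grasp point.
Start: joints at [-1.379, 0.3, 1.521, -0, 1.321, -0.067], TCP at [0.141, -0.532, 0.405] pointing down, gripper open.
Joint ranges: [-3.03, 3.03], [-0.79, 2.21], [0.23, 2.52], [-1.04, 4.18], [0, 3.07], [-2.55, 2.55]. Speed limits (rad/s): [2.22, 2.22, 2.57, 3.14, 3.14, 3.14].

## Interface

Orientations are given as [roll, pitch, yaw] about the fixed x, y, z axes, in that order (R = Rz(yaw) Ry(pitch) Rx(roll)).
In Python, from station import ctrl gives the robot as it stands. The module is installed in compiled form; this text tells all that it offers.
- The arm moves only by the tool servo_tool, never from a script. Its argument "motion" is a list of rows, each a list of 5 numbers: the closure, from 0 (fully open) to 1 (shut), then the shift along the world's x, y, z in cm, then the turn about the world's z in degrees. A call has 1 to 20 rows; each row is the pose to reach, as a shift and turn from the pose commanded when the call began; what a row does not reach only later rows make up. A row lasts 1/8 s, in which the tool goes at most 62.5 mm and 10.7 degrees, less where a joint would pass 70% of its speed; a pose out of reach is approached as far as the arm can. A call with a gripper value outside its range is refused whole. The fingers move at their own pace and stop on an object; "squeeze" is the grip in N (left out, the last holds). Time passes only in rows, so rows that repeat a pose let the fingers close. It gives the time, the measured TCP pose, the force, the opening and the grip force at its end, in the units of the state.
- ctrl.get_obs(): the state, without advancing time (a new reading comes with each control period).
- ctrl.camera(name): name is "scene" or "top" or "wrist"; returns a dict with "image" (480x640x3 uint8, red, green, blue), "fx", "fy", "cx", "cy" (pixels), "camera_from_world" (4x4, takes a point from world to camera coordinates); the wrist camera has in their place "hand_eye" (4x4, takes a point from camera to tool coordinates, whose origin is the TCP and whose axes are the flange's). Camera axes: x right, y up, looking along -z (the intrinsics and any distortion apply to the point x, -y, -z); pixel columns grow to the right and rows downward; lengths in m; the calibration is good to about 2 mm. A picture is of the moment at which its call begins: read the wrist's pose just before it. There is no depth.
- ctrl.hand_in(): hands the job in; it is judged then, once.
The state is a dict: "time_s": time; "qpos": joint angles; "joint_vel": joint speeds; "tau": joint torques, N m; "ee_pos": TCP position; "eef_rot": TCP orientation; "force": force on the tool from outside, world axes, zero at the start; "moment": the same for the moment, N m; "grip_width": finger opening in m; "grip_force": force on a finger pad.
Only numpy, scipy, OpenCV 4.12 (cv2) and the standard library are available. Lean on these libraries where they do the work, as an engineer would, in place of code of your own. Each camera call takes 0.05 s, during which the arm holds its last target. There are 200 camera calls.

## Working session

There is one attempt and no reset: what is moved stays moved. The work goes in short steps, Python scripts to look and compute and a tool call to move; the robot and the scene stay as the last step left them, time stands still between calls to the robot, and variables do not carry over. Pictures are saved under pics/ and viewed, at most 10 in all, crops included, and the job is handed in when it is done.

Besides the shell and the picture viewer there is one more tool, called after ">>>" by a JSON object that holds its "method" and its "body". servo_tool: Moves the arm, as the interface text tells. Its arguments: {"type":"object","properties":{"motion":{"type":"array","items":{"type":"array","items":{"type":"number"}}},"squeeze":{"type":"number"}},"required":["motion"]}

```bash
mkdir -p pics; python3 - <<'E'
from station import ctrl
import cv2,numpy as np
print(ctrl.get_obs())
for n in("scene","top"):
    c=ctrl.camera(n); cv2.imwrite(f"pics/{n}0.png",c["image"][:,:,::-1])
    print(n,{k:v for k,v in c.items() if k!="image"})
E
```

```text
{'time_s': 0.0, 'qpos': array([-1.37862163e+00,  3.00461761e-01,  1.52161615e+00,  1.11878911e-05,
        1.32074366e+00, -6.65584927e-02]), 'joint_vel': array([ 0.00094131,  0.00125953, -0.00173076,  0.00128402,  0.00077765,
       -0.00021382]), 'tau': array([ 1.64841826e-03, -5.31810236e+01, -3.52738953e+01,  7.09558278e-02,
        2.43069429e-02, -8.50097626e-05]), 'ee_pos': array([ 0.14073218, -0.53164338,  0.40407649]), 'eef_rot': array([-3.14036718e+00, -9.25468225e-05,  2.58730357e-01]), 'force': array([0.10557838, 0.95646757, 0.26482813]), 'moment': array([-0.00737741,  0.02342447, -0.01429983]), 'grip_force': 0.0, 'grip_width': 0.09382261811044103}
scene {'fx': 527.4932324794879, 'fy': 527.4932324794879, 'cx': 320.2537956993251, 'cy': 238.2656806470564, 'camera_from_world': array([[ 0.59407838,  0.80440419,  0.00218602, -0.41911319],
       [-0.66125053,  0.4868037 ,  0.57076256,  0.26198665],
       [ 0.45805963, -0.3405232 ,  0.82111225, -1.36946982],
       [ 0.        ,  0.        ,  0.        ,  1.        ]])}
top {'fx': 609.6437081601624, 'fy': 609.6437081601624, 'cx': 311.40110233064263, 'cy': 244.11003053211783, 'camera_from_world': array([[-0.00477806, -0.99997181,  0.00579184,  0.09038537],
       [ 0.98138515, -0.00357709,  0.19201667, -0.61108758],
       [-0.19199054,  0.0066015 ,  0.98137457, -1.28086778],
       [ 0.        ,  0.        ,  0.        ,  1.        ]])}
```

View pics/scene0.png

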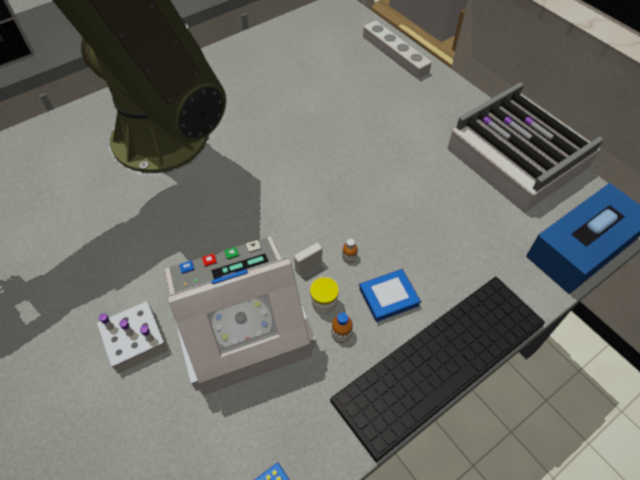

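View pics/top0.png

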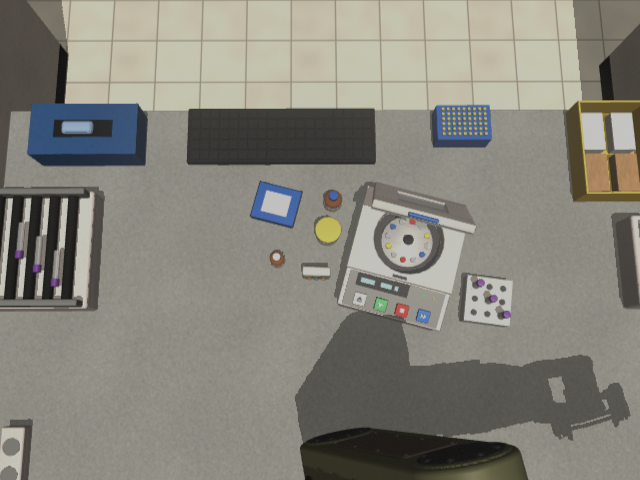

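Scene view: the open lid's free edge runs (172,298)–(294,262). Top view: keys are at white (359,299), green (380,305), red (402,310) and blue (424,316), with the lid's free edge near (372,184)–(475,228). I'll enlarge both to pick precise points.

```bash
python3 - <<'E'
import cv2,numpy as np
a=cv2.imread("pics/scene0.png")[230:400,150:330]; b=cv2.imread("pics/top0.png")[170:340,330:490]
A=cv2.resize(a,None,fx=2.2*1,fy=2.2,interpolation=3);B=cv2.resize(b,None,fx=2.2,fy=2.2,interpolation=3)
cv2.imwrite("pics/crop.png",np.hstack([A,B])); print(A.shape,B.shape)
for n in("scene","top"):
    im=cv2.imread(f"pics/{n}0.png"); h=cv2.cvtColor(im,40)
    box=(150,235,280,285) if n=="scene" else (340,285,440,330)
    for c,lo,hi in(("green",(45,100,60),(80,255,255)),("red",(172,120,80),(180,255,255)),("blue",(100,120,80),(120,255,255))):
        m=cv2.inRange(h,lo,hi); k=np.zeros_like(m); k[box[1]:box[3],box[0]:box[2]]=m[box[1]:box[3],box[0]:box[2]]
        N,_,s,ce=cv2.connectedComponentsWithStats(k)
        print(n,c,[(s[i].tolist(),ce[i].round(1).tolist()) for i in range(1,N) if s[i,4]>15])
E
```

```text
(374, 396, 3) (374, 352, 3)
scene green [([225, 247, 14, 12, 102], [231.2, 252.7]), ([247, 256, 17, 9, 95], [255.1, 260.1]), ([229, 262, 14, 9, 78], [235.5, 266.1]), ([222, 267, 6, 6, 32], [224.6, 269.5])]
scene red []
scene blue [([180, 261, 14, 12, 99], [186.4, 266.9]), ([212, 269, 35, 15, 152], [229.3, 275.8])]
top green [([374, 303, 12, 8, 38], [379.8, 307.3])]
top red []
top blue [([416, 310, 14, 13, 101], [422.7, 315.8])]
```

View pics/crop.png

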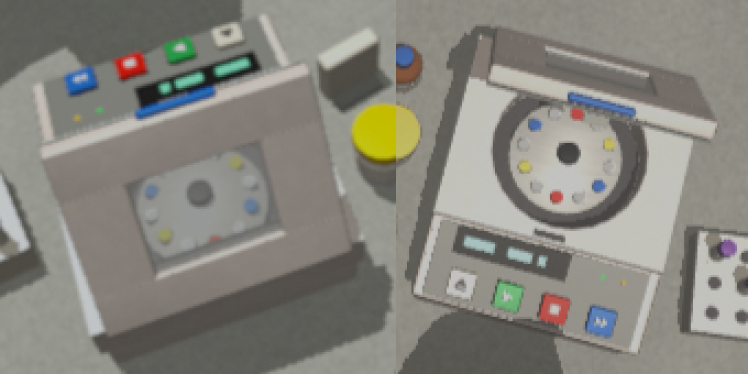

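The crop shows both lid-edge strips and all four keys clearly. I'll fit the pose (x, y, yaw, lid angle, key row offset) to those points.

```bash
cat > fit.py <<'E'
import numpy as np
from scipy.optimize import least_squares
from station import ctrl
C={n:ctrl.camera(n) for n in("scene","top")}
def proj(n,P):
    c=C[n];p=c["camera_from_world"]@np.r_[P,1]
    return np.array([c["cx"]+c["fx"]*p[0]/-p[2],c["cy"]-c["fy"]*p[1]/-p[2]])
def W(s,L):
    c,d=np.cos(s[2]),np.sin(s[2]); return np.array([s[0]+c*L[0]-d*L[1],s[1]+d*L[0]+c*L[1],L[2]])
def lid(s,u,v,w,th=None):
    t=s[3] if th is None else th
    return W(s,[.116-u*np.cos(t)+w*np.sin(t),v,.1+u*np.sin(t)+w*np.cos(t)])
def key(s,i,up=.0085):
    a=.27; return W(s,[s[4]-up*np.sin(a),s[5]+.069-.046*i,.073+(s[4]+.13)*np.tan(a)+up*np.cos(a)])
E
cat > run.py <<'E'
from fit import *
S=lambda x,y:np.array([150+x/2.2,230+y/2.2]); T=lambda x,y:np.array([330+(x-396)/2.2,170+y/2.2])
obs=[]
for i,(t,s) in enumerate(zip([(461,284),(508,295),(555,308),(602,321)],[(229,34),(180,48),(131,66),(81,80)])):
    obs+=[("top",lambda q,i=i:key(q,i),T(*t)),("scene",lambda q,i=i:key(q,i),S(*s))]
for n,F,u,v,w,x,y in[("top",T,.17,.1,.02,495,68),("top",T,.17,.1,0,489,82),("top",T,.17,-.1,.02,716,122),("top",T,.17,-.1,0,714,135),
  ("scene",S,.17,-.1,.01,42,152),("scene",S,.17,.1,.01,306,69)]:
    obs.append((n,lambda q,u=u,v=v,w=w:lid(q,u,v,w),F(x,y)))
for v,x,y in[(.113,417,291),(-.113,637,350)]: obs.append(("top",lambda q,v=v:W(q,[-.13,v,.073]),T(x,y)))
r=lambda q:np.concatenate([proj(n,f(q))-o for n,f,o in obs])
R=least_squares(r,[.55,-.1,0,1.1,-.1,0],loss="soft_l1"); q=R.x
print("q",q.round(4)); print(r(q).reshape(-1,2).round(1).tolist())
np.save("q.npy",q)
for i in range(4): print("key",i,key(q,i).round(4))
for t in(q[3],.9,.6,.3,0): print("push",round(t,3),lid(q,.145,0,.02,t).round(4),"edge",lid(q,.17,0,.02,t).round(4))
print("hinge",lid(q,0,0,0,0).round(4),ctrl.get_obs()["time_s"])
E
python3 run.py
```

```text
q [ 0.5786 -0.1094 -0.2657  1.1119 -0.1113  0.0032]
[[-1.6, -0.3], [-1.3, 0.8], [-1.9, 0.3], [-0.9, 1.2], [-2.1, 0.0], [-0.9, 0.0], [-2.2, -0.2], [-0.9, 0.8], [-1.6, -3.5], [-1.7, 0.2], [1.5, -1.3], [-0.9, 2.8], [-4.0, 1.0], [-0.9, -1.0], [-2.5, -0.4], [0.7, 0.4]]
key 0 [ 0.4879 -0.0099  0.0864]
key 1 [ 0.4759 -0.0543  0.0864]
key 2 [ 0.4638 -0.0986  0.0864]
key 3 [ 0.4517 -0.143   0.0864]
push 1.112 [ 0.6458 -0.1277  0.2389] edge [ 0.6351 -0.1248  0.2613]
push 0.9 [ 0.6186 -0.1203  0.226 ] edge [ 0.6036 -0.1162  0.2456]
push 0.6 [ 0.5859 -0.1114  0.1984] edge [ 0.566  -0.106   0.2125]
push 0.3 [ 0.5625 -0.105   0.162 ] edge [ 0.5395 -0.0988  0.1693]
push 0 [ 0.5506 -0.1018  0.12  ] edge [ 0.5265 -0.0952  0.12  ]
hinge [ 0.6905 -0.1398  0.1   ] 0.2
```

Fit is consistent: yaw -0.266, lid at 1.11 rad, green key about (0.476, -0.054, 0.086). Next: close the fingers and travel above and behind the lid.

>>> {"method": "servo_tool", "body": {"motion": [[1, 1, 0, 4, -5], [1, 4, 1, 8, -10], [1, 9, 3, 9.5, -20], [1, 15, 5, 9.5, -30], [1, 21, 8, 9.5, -30], [1, 27, 11, 9.5, -30], [1, 33, 14, 9.5, -30], [1, 39, 17, 9.5, -30], [1, 44, 19, 9.5, -30], [1, 48, 20, 9.5, -30], [1, 48, 20, 9.5, -30], [1, 48, 20, 9.5, -30]], "squeeze": 5}}

```text
time_s: 1.7
ee_pos: [0.6205, -0.3319, 0.4992]
eef_rot: [-3.142, 0.001, -0.265]
force: [0.2, -0.4, 0.3]
grip_width: 0.0007
grip_force: 0.0
```

>>> {"method": "servo_tool", "body": {"motion": [[1, 4, 4, 0, 0], [1, 7, 9, 0, 0], [1, 7, 14, 0, 0], [1, 7, 19, 0, 0], [1, 7, 19.4, 0, 0], [1, 6.5, 19.4, -2, 0], [1, 6, 19.4, -4.5, 0], [1, 6, 19.4, -4.5, 0], [1, 6, 19.4, -4.5, 0]]}}

```text
time_s: 2.82
ee_pos: [0.6804, -0.1387, 0.4563]
eef_rot: [3.142, -0.002, -0.266]
force: [0.6, 0.1, 0.0]
grip_width: 0.0004
grip_force: 0.0
```

```bash
cat > snap.py <<'E'
import sys,cv2
from fit import *
o=ctrl.get_obs(); w=ctrl.camera("wrist")["image"]
a=C["scene"]["image"][170:400,120:360]; b=w
A=cv2.resize(a,(400,383)); B=cv2.resize(b,(400,300))
im=np.zeros((383,800,3),np.uint8); im[:,:400]=A; im[:300,400:]=B
cv2.imwrite(sys.argv[1],im[:,:,::-1])
q=np.load("q.npy"); p=o["ee_pos"]; print(o["time_s"],p.round(4),o["force"].round(2))
E
python3 snap.py pics/a.png; python3 - <<'E'
from fit import *
q=np.load("q.npy"); p0=np.array([.6805,-.138,.455]); 
# tip centre = push point + 8 mm behind
off=8e-3*np.array([np.cos(q[2]),np.sin(q[2]),0])
for t in np.r_[1.11,np.arange(1.05,-.01,-.05),-.03]:
    p=lid(q,.145,0,.02,t)+off+[0,0,.199]; print(round(t,2),p.round(4),((p-p0)*100).round(1))
E
```

```text
2.925 [ 0.6806 -0.1382  0.4561] [-0.01  0.51  0.25]
1.11 [ 0.6533 -0.1297  0.4378] [-2.7  0.8 -1.7]
1.05 [ 0.6453 -0.1276  0.4347] [-3.5  1.  -2. ]
1.0 [ 0.6389 -0.1258  0.4318] [-4.2  1.2 -2.3]
0.95 [ 0.6325 -0.1241  0.4286] [-4.8  1.4 -2.6]
0.9 [ 0.6264 -0.1224  0.425 ] [-5.4  1.6 -3. ]
0.85 [ 0.6204 -0.1208  0.4211] [-6.   1.7 -3.4]
0.8 [ 0.6146 -0.1192  0.417 ] [-6.6  1.9 -3.8]
0.75 [ 0.609  -0.1177  0.4125] [-7.2  2.  -4.3]
0.7 [ 0.6036 -0.1162  0.4077] [-7.7  2.2 -4.7]
0.65 [ 0.5985 -0.1148  0.4027] [-8.2  2.3 -5.2]
0.6 [ 0.5936 -0.1135  0.3974] [-8.7  2.5 -5.8]
0.55 [ 0.589  -0.1122  0.3918] [-9.1  2.6 -6.3]
0.5 [ 0.5847 -0.1111  0.3861] [-9.6  2.7 -6.9]
0.45 [ 0.5806 -0.1099  0.3801] [-10.    2.8  -7.5]
0.4 [ 0.5769 -0.1089  0.3739] [-10.4   2.9  -8.1]
0.35 [ 0.5734 -0.108   0.3675] [-10.7   3.   -8.7]
0.3 [ 0.5703 -0.1071  0.361 ] [-11.    3.1  -9.4]
0.25 [ 0.5674 -0.1064  0.3543] [-11.3   3.2 -10.1]
0.2 [ 0.5649 -0.1057  0.3474] [-11.6   3.2 -10.8]
0.15 [ 0.5628 -0.1051  0.3404] [-11.8   3.3 -11.5]
0.1 [ 0.5609 -0.1046  0.3334] [-12.    3.3 -12.2]
0.05 [ 0.5594 -0.1042  0.3262] [-12.1   3.4 -12.9]
-0.0 [ 0.5583 -0.1039  0.319 ] [-12.2   3.4 -13.6]
-0.03 [ 0.5578 -0.1037  0.3146] [-12.3   3.4 -14. ]
```

View pics/a.png

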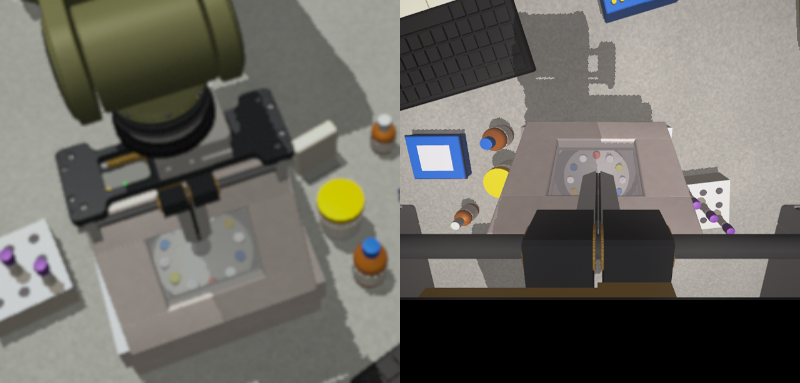

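The composite shows the closed fingers just behind the lid's outer face, centred on it (scene about (195,225), wrist about (597,190)), with the loose items well clear. Starting the push.

>>> {"method": "servo_tool", "body": {"motion": [[1, -0.6, 0.2, -0.4, 0], [1, -1.2, 0.4, -0.8, 0], [1, -1.7, 0.5, -1.2, 0], [1, -2.1, 0.6, -1.4, 0], [1, -2.4, 0.7, -1.6, 0], [1, -2.7, 0.8, -1.7, 0], [1, -3.0, 0.9, -1.8, 0], [1, -3.3, 0.95, -1.9, 0], [1, -3.5, 1, -2, 0], [1, -3.8, 1.1, -2.15, 0], [1, -4.2, 1.2, -2.3, 0]]}}

```text
time_s: 4.45
ee_pos: [0.6386, -0.1256, 0.4315]
eef_rot: [-3.142, -0.0, -0.265]
force: [2.8, -0.6, -0.5]
grip_width: 0.0005
grip_force: 1.2
```

Contact at about 3 N. Continuing along the arc to about 0.4 rad.

>>> {"method": "servo_tool", "body": {"motion": [[1, -0.6, 0.2, -0.3, 0], [1, -1.2, 0.4, -0.7, 0], [1, -1.8, 0.5, -1.1, 0], [1, -2.4, 0.7, -1.5, 0], [1, -3.0, 0.8, -2.0, 0], [1, -3.5, 1.0, -2.4, 0], [1, -4.0, 1.1, -2.9, 0], [1, -4.5, 1.3, -3.5, 0], [1, -4.9, 1.4, -4.0, 0], [1, -5.4, 1.5, -4.6, 0], [1, -5.8, 1.6, -5.2, 0], [1, -6.2, 1.7, -5.8, 0]]}}

```text
time_s: 5.95
ee_pos: [0.5765, -0.1086, 0.3732]
eef_rot: [-3.142, 0.0, -0.265]
force: [2.0, 0.4, 0.9]
grip_width: 0.0003
grip_force: 0.8
```

>>> {"method": "servo_tool", "body": {"motion": [[1, -0.2, 0, -0.4, 0], [1, -0.4, 0.1, -0.8, 0], [1, -0.6, 0.2, -1.2, 0], [1, -0.8, 0.2, -1.6, 0], [1, -0.9, 0.3, -2.0, 0], [1, -1.1, 0.3, -2.4, 0], [1, -1.2, 0.3, -2.8, 0], [1, -1.3, 0.4, -3.2, 0], [1, -1.4, 0.4, -3.5, 0], [1, -1.5, 0.4, -3.8, 0], [1, -1.6, 0.4, -4.0, 0], [1, -1.6, 0.4, -4.1, 0]]}}

```text
time_s: 7.45
ee_pos: [0.5607, -0.1047, 0.3325]
eef_rot: [-3.142, 0.0, -0.265]
force: [-1.3, 0.4, 1.8]
grip_width: 0.0005
grip_force: 0.7
```

>>> {"method": "servo_tool", "body": {"motion": [[1, 0, 0, -0.15, 0], [1, -0.1, 0, -0.3, 0], [1, -0.1, 0, -0.4, 0], [1, -0.1, 0, -0.5, 0], [1, -0.1, 0, -0.6, 0], [1, -0.1, 0, -0.7, 0], [1, -0.1, 0, -0.8, 0], [1, -0.2, 0, -0.9, 0], [1, -0.2, 0, -1.0, 0], [1, -0.2, 0, -1.05, 0], [1, -0.2, 0, -1.1, 0], [1, -0.2, 0, -1.15, 0], [1, -0.2, 0, -1.2, 0]]}}

```text
time_s: 9.07
ee_pos: [0.5587, -0.1047, 0.3206]
eef_rot: [-3.142, 0.0, -0.265]
force: [-0.9, 0.9, 0.9]
grip_width: 0.0007
grip_force: 0.6
```

>>> {"method": "servo_tool", "body": {"motion": [[1, 0, 0, -0.05, 0], [1, 0, 0, -0.1, 0], [1, 0, 0, -0.15, 0], [1, 0, 0, -0.2, 0], [1, 0, 0, -0.25, 0], [1, 0, 0, -0.25, 0]]}}

```text
time_s: 9.82
ee_pos: [0.5587, -0.1047, 0.3194]
eef_rot: [3.142, -0.001, -0.265]
force: [-7.4, 1.0, 12.8]
grip_width: 0.0005
grip_force: 6.8
```

Force rose to 13 N with the tip at the height of a shut lid, so it is seated. Lifting off and moving to hover over the green key.

>>> {"method": "servo_tool", "body": {"motion": [[1, 0, 0, 0.5, 0], [1, 0, 0, 2, 0], [1, 0, 0, 5, 0], [1, -3, 1.7, 5, 0], [1, -6, 3.5, 5, 0], [1, -8.9, 5.2, 5, 0], [1, -8.9, 5.2, 4, 0], [1, -8.9, 5.2, 2, 0], [1, -8.9, 5.2, 2, 0], [1, -8.9, 5.2, 2, 0]]}}

```text
time_s: 11.08
ee_pos: [0.4702, -0.0529, 0.3387]
eef_rot: [-3.142, -0.001, -0.265]
force: [-0.1, -0.1, 0.5]
grip_width: 0.0006
grip_force: 0.0
```

```bash
cat > snap2.py <<'E'
import sys,cv2
from fit import *
from scipy.spatial.transform import Rotation as Ro
o=ctrl.get_obs(); w=ctrl.camera("wrist"); q=np.load("q.npy")
H=np.eye(4); H[:3,:3]=Ro.from_euler("xyz",o["eef_rot"]).as_matrix(); H[:3,3]=o["ee_pos"]
M=np.linalg.inv(H@w["hand_eye"])
C["wrist"]=dict(w,camera_from_world=M)
def mark(n,im):
    for P in [key(q,i) for i in range(4)]+[lid(q,.17,v,.02,0) for v in(-.1,.1)]:
        u=proj(n,P); cv2.drawMarker(im,tuple(int(round(x)) for x in u),(255,0,255),0,8,1); print(n,u.round(1))
wi=w["image"].copy(); mark("wrist",wi)
ti=C["top"]["image"].copy(); mark("top",ti)
im=np.zeros((500,800,3),np.uint8); im[:360,:480]=cv2.resize(wi,(480,360)); im[:340,480:]=cv2.resize(ti[170:340,330:490],(320,340))
cv2.imwrite(sys.argv[1],im[:,:,::-1]); print(o["time_s"],o["ee_pos"],o["force"])
cv2.imwrite("pics/w_raw.png",w["image"][:,:,::-1]); cv2.imwrite("pics/s_raw.png",C["scene"]["image"][:,:,::-1])
E
python3 snap2.py pics/b.png
```

```text
wrist [246.8 249.6]
wrist [316.2 249.7]
wrist [385.7 249.8]
wrist [455.1 249.9]
wrist [554.4 161.3]
wrist [177.  160.9]
top [357.9 298.8]
top [379.  304.4]
top [400.2 310. ]
top [421.5 315.7]
top [447.  290.8]
top [353.3 266. ]
11.175 [ 0.47008147 -0.05284218  0.33879027] [-0.75607059 -0.16515857  0.46815556]
```

View pics/b.png

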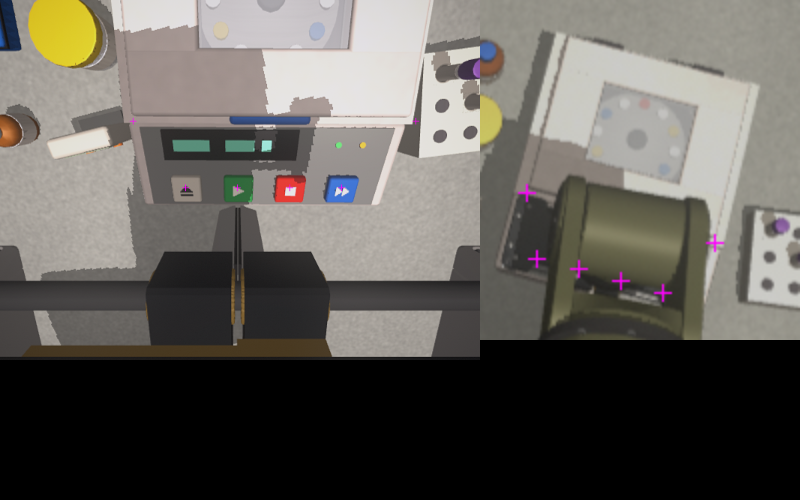

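Wrist view: the lid edge matches the fully-shut projection, and all four keys sit on their marks (green at (238,189)). Fingertips are lined up with green, so I'll descend slowly.

>>> {"method": "servo_tool", "body": {"motion": [[1, 0, 0, -1.5, 0], [1, 0, 0, -3, 0], [1, 0, 0, -4, 0], [1, 0, 0, -4.5, 0], [1, 0, 0, -4.8, 0], [1, 0, 0, -5, 0], [1, 0, 0, -5.2, 0], [1, 0, 0, -5.3, 0], [1, 0, 0, -5.3, 0]]}}

```text
time_s: 12.35
ee_pos: [0.4699, -0.0527, 0.2855]
eef_rot: [-3.142, -0.001, -0.265]
force: [1.8, -1.2, 4.2]
grip_width: 0.0006
grip_force: 1.5
```

>>> {"method": "servo_tool", "body": {"motion": [[1, 0, 0, -0.05, 0], [1, 0, 0, -0.1, 0], [1, 0, 0, -0.1, 0]]}}

```text
time_s: 12.72
ee_pos: [0.4698, -0.0527, 0.2843]
eef_rot: [-3.142, -0.0, -0.265]
force: [1.9, -0.3, 5.1]
grip_width: 0.0004
grip_force: 2.0
```

```bash
python3 - <<'E'
from station import ctrl
o=ctrl.get_obs();print(o["ee_pos"],o["force"])
w=ctrl.camera("wrist")["image"]
import cv2;cv2.imwrite("pics/c.png",cv2.resize(w[200:330,220:480],(780,390))[:,:,::-1])
E
```

```text
[ 0.46981872 -0.05266506  0.28425481] [ 1.87349657 -0.31967913  5.10836869]
```

View pics/c.png

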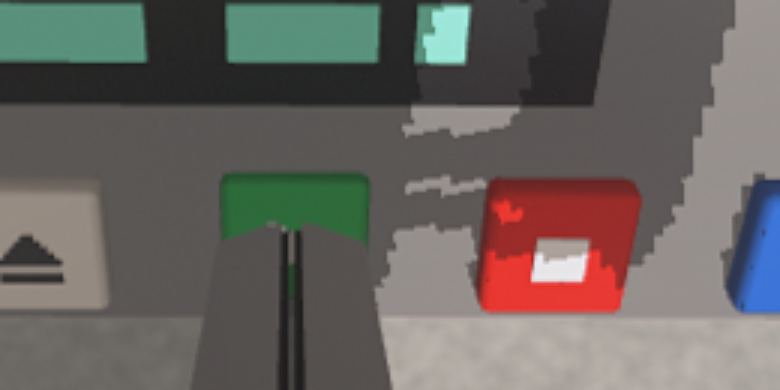

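The fingertips sit on the green key only (x 220–370, y 175–240), clear of red. Force rose about 1 N/mm to 5.1 N, which means roughly 4 mm travel, past the 2.5 mm trigger. Releasing and backing off.

>>> {"method": "servo_tool", "body": {"motion": [[1, 0, 0, 0.3, 0], [1, 0, 0, 1, 0], [1, 0, 0, 3, 0], [1, 0, 0, 7, 0], [1, 0, 0, 12, 0], [1, -4, 0, 16, 0], [1, -8, 0, 18, 0], [1, -8, 0, 18, 0], [1, -8, 0, 18, 0]]}}

```text
time_s: 13.9
ee_pos: [0.39, -0.0527, 0.4639]
eef_rot: [3.142, 0.0, -0.265]
force: [-0.3, -0.1, -0.1]
grip_width: 0.0009
grip_force: 0.0
```

```bash
python3 snap2.py pics/d.png
```

```text
wrist [244.8 130.2]
wrist [294.2 130.3]
wrist [343.5 130.3]
wrist [392.8 130.4]
wrist [448.3  52.1]
wrist [198.3  51.8]
top [357.9 298.8]
top [379.  304.4]
top [400.2 310. ]
top [421.5 315.7]
top [447.  290.8]
top [353.3 266. ]
14.0 [ 0.39036759 -0.05271252  0.46333693] [ 0.26763852 -0.64204495  0.41017545]
```

View pics/d.png

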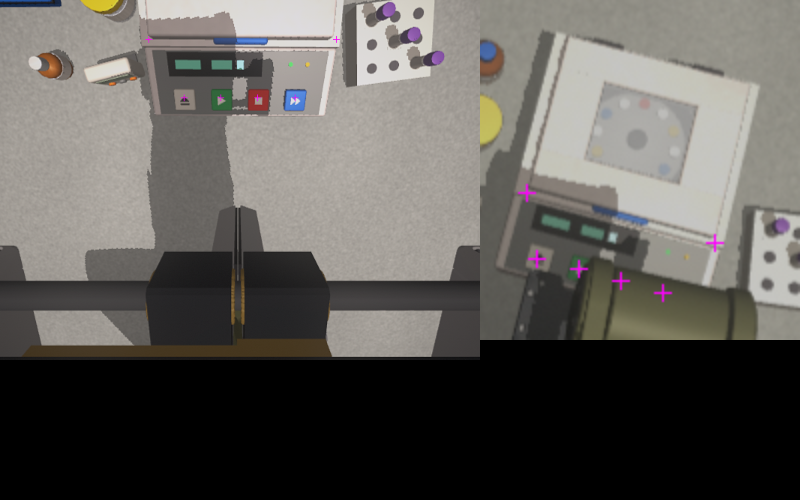

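The lid edge still matches the shut projection, the keys are up, and the tubes, vials, timer and jar are undisturbed. The arm is touching nothing, so I'm handing in.

```bash
python3 -c "
from station import ctrl
print(ctrl.hand_in())"
```

```text
the job is handed in; nothing more can be done
None
```

I pushed the lid gently shut, then pressed the green start key to about 4 mm by its spring force and released it. The other keys and the loose items were not touched, and the job was handed in at about 14 s; the hand-in call gave no verdict.

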